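# Count the gaps by touch and push the tin into the third

## Task

Starting at the rack's red-capped end, run a fingertip along the sprung steel rail over the first, second and third gaps in turn, and stop at the third without touching the rail over the fourth. Then push the blue tin across the worktop into that third gap, upright and fully home against the back stop, without lifting or tipping it, and draw back from it. Leave the white tin and everything else where it stands.

Things in the scene. Friction and masses are not known exactly. Their poses are not given: they have to be found in the camera images.
- rack: Fixed wooden rack, mouth to the robot. Origin: on the worktop, middle of the back stop's front face; x into the rack (away from the robot), y left along it, z up. Four floorless gaps 64 mm wide, centred at y = 0.105, 0.035, -0.035, -0.105; dividers 6 mm thick, 39 mm high, round-nosed, from x = -0.045 to the back stop (x = 0, 37 mm high).
- red_end: Fixed end post, 16 mm thick, 77 mm high, with a RED cap 24 mm across; it stands at one end of the rail, at rack x = 0.018 and y = +0.158 or -0.158. The gap next to it is the first gap. Origin: centre of its foot on the worktop.
- white_end: The same post with a WHITE cap at the other end of the rail. Origin: centre of its foot. Behind and above the rack hangs a wall cabinet: its front at world x = 0.63, its underside 0.47 m above the worktop; come to the rail low, from the front.
- blue_tin: Loose food tin with a dark blue label, upright, 57 mm across, 72 mm high, about 0.18 kg; the one to put away. Origin: centre of its underside on the worktop. Fully home it touches the back stop with its axis 29 mm in front of it, and stands 12 mm out of the gap's mouth.
- white_tin: Loose food tin with a white and red label, same size; to be left alone. Origin: centre of its underside.
- rail_a (a point): Steel section (bar_c1) of the rail over the leftmost gap, 65 mm long, 14 mm wide, with a 5 mm groove to the next. This point: middle of its top face, at rack x = 0.018, y = +0.105, 55 mm above the worktop when untouched. The whole rail is one sprung bar that gives straight down, by at most 8 mm, under about 1 N to start and 5 N at the bottom.
- rail_b (a point): Steel section (bar_c2) of the rail over the second from the left gap, 65 mm long, 14 mm wide, with a 5 mm groove to the next. This point: middle of its top face, at rack x = 0.018, y = +0.035, 55 mm above the worktop when untouched. The whole rail is one sprung bar that gives straight down, by at most 8 mm, under about 1 N to start and 5 N at the bottom.
- rail_c (a point): Steel section (bar_c3) of the rail over the third from the left gap, 65 mm long, 14 mm wide, with a 5 mm groove to the next. This point: middle of its top face, at rack x = 0.018, y = -0.035, 55 mm above the worktop when untouched. The whole rail is one sprung bar that gives straight down, by at most 8 mm, under about 1 N to start and 5 N at the bottom.
- rail_d (a point): Steel section (bar_c4) of the rail over the rightmost gap, 65 mm long, 14 mm wide, with a 5 mm groove to the next. This point: middle of its top face, at rack x = 0.018, y = -0.105, 55 mm above the worktop when untouched. The whole rail is one sprung bar that gives straight down, by at most 8 mm, under about 1 N to start and 5 N at the bottom.
- lemon: Bystander behind or beside the rack: yellow lemon, 71x53x54 mm. Loose.
- garlic: Bystander behind or beside the rack: garlic bulb, about 56 mm. Loose.
- spice: Bystander behind or beside the rack: spice jar with a yellow lid, 44 mm across, 104 mm high. Loose.
- mug: Bystander behind or beside the rack: white mug with yellow dots, 63x88x54 mm. Loose.
- canister: Bystander behind or beside the rack: pale steel canister with a black lid, 67 mm across, 122 mm high. Loose.
- shaker: Bystander behind or beside the rack: glass salt shaker with a grey cap, 44 mm across, 90 mm high. Loose.
Not all that is in view belongs to the job. Leave any green look-alike of the blue_tin alone.

How it is judged:
By the outcome, as a careful person would: the job done as asked, in the order asked, and still so for the second after the job is handed in, with the robot touching nothing.
It also fails if it takes over 67 s, if anything falls off the work surface, if the arm or the gripper's body presses on something with over 40 N, if the wrist force passes 120 N, or if a joint passes its speed limit or range.

## Robot

A 6-joint arm with a two-finger parallel gripper is mounted at the origin on a cart in front of the work surface, level with it; the furniture and walls round the work are solid. World frame = base frame: x ahead of the robot, y to its left, z up, the work surface at z = 0. Lengths are in m, angles in degrees, forces in N, time in s.
With the tool pointing down it reaches from about 0.4 to 0.825 m from the base axis. Payload 7 kg.
Tool frame: the origin (TCP) lies on the centre line of the jaws, within the pads' length; the fingertips stand 14 mm ahead of it and the grasp point (between the pads) lies 5 mm behind it; z points along the fingers, x is the direction in which the jaws open and shut, and the axes are right-handed (so a half turn about z gives the same grasp; the last joint's range is limited). The gripper opens to 88 mm and grips with 3 to 60 N. Pads are 19 mm wide; open, the fingers measure 130 mm over their backs; the gripper's body (78 mm by 193 mm) begins 47 mm behind the grasp point.
Start: joints at [-54.139, 20.546, 0.682, 0, -70.136, -16.507], TCP at [0.224, -0.637, 0.241] pointing down, gripper open.
Joint ranges: [-176.03, 176.03], [-82.01, 121.73], [-58.28, 71.71], [-173.87, 95.51], [-174.79, -0.11], [-173.66, 173.66]. Speed limits (degrees/s): [136.94, 136.94, 172.46, 180, 180, 180].

## Interface

Orientations are given as [roll, pitch, yaw] about the fixed x, y, z axes, in that order (R = Rz(yaw) Ry(pitch) Rx(roll)).
In Python, from plant import * gives the robot as it stands.
- The arm moves only by the shell command python3 -m handwheel 'ROWS' [OPENING]. ROWS is JSON, a list of rows, each a list of 2 entries, a list of its own where there are three numbers: the shift along the tool's x, y, z each as a share of 0.2 m, from -1 to 1, then the turn, a rotation vector about the tool's x, y, z each as a share of 360 degrees, from -1 to 1. In form: [[[tx, ty, tz], [ax, ay, az]], ...]. A call has 1 to 5 rows; each row is the pose to reach, as a shift and turn from the pose commanded when the call began, along the tool's axes at that moment, turning the shorter way round; what a row does not reach only later rows make up. A row lasts 1/12 s, in which the tool goes at most 41.7 mm and 7.16 degrees, less where a joint would pass 70% of its speed; a pose out of reach is approached as far as the arm can. A call with a number of a shift or a turn outside -1 to 1 is refused whole. A call with a gripper value outside its range is refused whole. OPENING is the closure, from -1 (fully open) to 1 (shut), set as the call begins (- or left out, the last holds). The fingers move at their own pace and stop on an object; the grip force is fixed at half the most. Time passes only in rows, so rows that repeat a pose let the fingers close. It gives the time, the measured TCP pose, the force and the opening at its end, in the units of the state.
- get_obs(): the state, without advancing time (a new reading comes with each control period).
- snapshot(name): name is "scene" or "top" or "wrist"; returns a dict with "color" (480x640x3 uint8, red, green, blue), "z_map" (480x640 float32, m along the optical axis (not along the pixel's ray), 0 where there is no reading), "intrinsics" (3x3 intrinsics, pixels), "rvec" (rotation vector, rad) and "tvec" (3), from world to camera coordinates, as OpenCV has them. Camera axes: x right, y down, z forward; pixel columns grow to the right and rows downward; lengths in m; the calibration is good to about 2 mm. A picture is of the moment at which its call begins.
- close_job(): hands the job in, once; it reports no verdict.
The state is a dict: "clock": time; "joint_pos": joint angles; "qvel": joint speeds; "tau": joint torques, N m; "tool_pos": TCP position; "orientation": TCP orientation; "force": force on the tool from outside, world axes, zero at the start; "moment": the same for the moment, N m; "opening": finger opening in m.
Only numpy, scipy, OpenCV 4.12 (cv2) and the standard library are available. Lean on these libraries where they do the work, as an engineer would, in place of code of your own. Each camera call takes 0.05 s, during which the arm holds its last target. There are 200 camera calls.

## Working session

There is one attempt and no reset: what is moved stays moved. The work goes in short steps, Python scripts to look and compute and a shell command to move; the robot and the scene stay as the last step left them, time stands still between calls to the robot, and variables do not carry over. Pictures are saved under pics/ and viewed, about 8 in all and at most 12, crops included, and the job is handed in when it is done.

```bash
mkdir -p pics; ls
python3 - <<'E'
from plant import *
import cv2,numpy as np,pickle
d={}
for n in("scene","top"):
    s=snapshot(n);d[n]=s
    cv2.imwrite(f"pics/{n}0.png",s["color"][:,:,::-1])
    R=cv2.Rodrigues(np.array(s["rvec"]))[0];print(n,s["intrinsics"],-R.T@np.array(s["tvec"]).ravel(),R[2])
pickle.dump(d,open("d0.pkl","wb"))
print(get_obs())
E
```

```text
pics
scene [[538.03896395   0.         315.29168106]
 [  0.         538.03896395 236.83554943]
 [  0.           0.           1.        ]] [0.2608636  0.52635906 0.79446648] [ 0.30030589 -0.63917513 -0.70800532]
top [[532.696282     0.         320.99289233]
 [  0.         532.696282   233.68214819]
 [  0.           0.           1.        ]] [ 0.39183008 -0.13076539  1.23570066] [ 0.15178378  0.01964331 -0.98821851]
{'clock': 0.1, 'joint_pos': array([-5.41370708e+01,  2.05859348e+01,  6.38729443e-01, -1.45826859e-02,
       -7.01338113e+01, -1.65066977e+01]), 'qvel': array([ 0.00364474, -0.03968433,  0.07989342,  0.00515053,  0.04078804,
        0.02639368]), 'tau': array([-7.41786589e-04, -5.84165204e+01,  2.93756765e+01,  7.01547503e+00,
        1.02068853e-02, -7.44556382e-05]), 'tool_pos': array([ 0.2235501 , -0.63648324,  0.23973979]), 'orientation': array([-1.79990124e+02, -8.15730057e-02,  1.09351259e+02]), 'force': array([0.77109272, 0.36971031, 0.04450895]), 'moment': array([ 0.03858684, -0.0143979 , -0.02345545]), 'opening': 0.08770955862610161}
```

View pics/scene0.png

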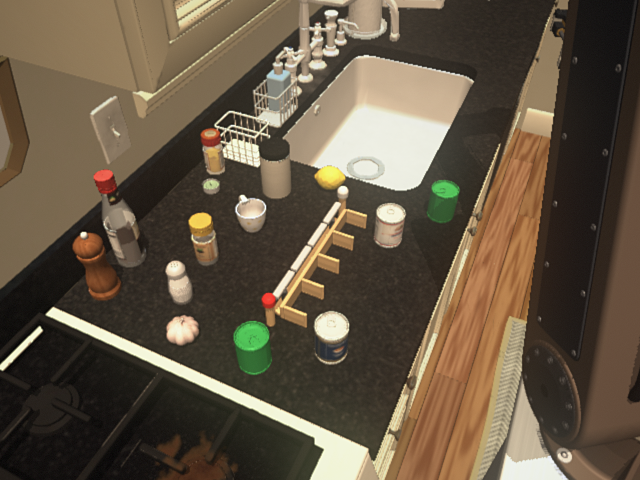

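View pics/top0.png

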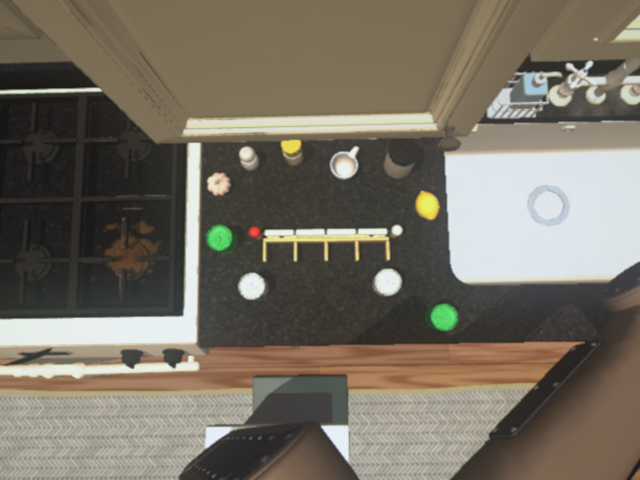

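The scene view shows the rack with its red cap at (269,300) and its white cap at (343,192). The blue-labelled tin is at (331,338) and the white/red one at (390,226). There are green look-alikes at (253,348) and (443,201). In the top view the red cap is at (254,232), the white cap at (397,230), the blue tin at (251,286) and the white tin at (388,282).

The blue_tin candidates are (331,338) and (390,226). The first fits because of its dark blue label, and I'll confirm it in a crop.

```bash
cat > h.py <<'E'
import cv2,numpy as np
def cast(s,uv,z):
    R=cv2.Rodrigues(np.array(s["rvec"]))[0];C=-R.T@np.array(s["tvec"]).ravel()
    d=R.T@np.linalg.inv(s["intrinsics"])@np.array([uv[0],uv[1],1.]);return C+d*(z-C[2])/d[2]
def proj(s,p): return cv2.projectPoints(np.array(p,float).reshape(-1,3),np.array(s["rvec"]),np.array(s["tvec"]),s["intrinsics"],None)[0].reshape(-1,2)
def blobs(s,m,roi,amin=15):
    k=np.zeros(m.shape,np.uint8);x0,y0,x1,y1=roi;k[y0:y1,x0:x1]=m[y0:y1,x0:x1]
    n,_,st,c=cv2.connectedComponentsWithStats(k);return [(c[i],st[i]) for i in range(1,n) if st[i][4]>=amin]
E
python3 - <<'E'
import pickle;from h import *
d=pickle.load(open("d0.pkl","rb"));t=d["top"];s=d["scene"]
hsv=cv2.cvtColor(t["color"],cv2.COLOR_RGB2HSV);H,S,V=[hsv[...,i].astype(int) for i in range(3)]
red=((H<8)|(H>172))&(S>150)&(V>90); wh=(S<60)&(V>150); wood=(H>12)&(H<28)&(S>70)&(V>110)
for nm,m,roi,z in(("red",red,(240,220,268,245),.077),("whitecap",wh,(390,222,406,240),.077),("blue",wh,(232,266,272,308),.072),("white",wh,(368,262,410,304),.072),("rail",wh,(262,226,390,238),.055),("wood",wood,(255,230,396,268),.038)):
    for c,st in blobs(t,m,roi): print(nm,c.round(1),st,cast(t,c,z).round(4))
ys,xs=np.nonzero(wood[232:268,255:396]); 
hs=cv2.cvtColor(s["color"],cv2.COLOR_RGB2HSV);H,S,V=[hs[...,i].astype(int) for i in range(3)]
for nm,m,roi,z in(("red",((H<8)|(H>172))&(S>150)&(V>90),(255,285,280,312),.074),("whitecap",(S<60)&(V>150),(335,183,350,201),.074)):
    for c,st in blobs(s,m,roi): print("scene",nm,c.round(1),st,cast(s,c,z).round(4))
cv2.imwrite("pics/crop1.png",np.hstack([cv2.resize(s["color"][180:380,230:430,::-1],(560,560),interpolation=2)]))
cv2.imwrite("pics/crop2.png",cv2.resize(t["color"][215:310,200:410,::-1],(798,361),interpolation=2))
E
```

```text
red [254.2 231.6] [249 226  12  12 101] [0.5773 0.0398 0.077 ]
whitecap [396.4 229.9] [392 225  10  11  91] [ 0.575  -0.2735  0.077 ]
blue [251.4 285.7] [238 273  27  26 542] [0.4585 0.0464 0.072 ]
white [387.4 281.6] [375 269  26  27 559] [ 0.4623 -0.2504  0.072 ]
rail [309.9 232. ] [295 229  30   7 197] [ 0.5775 -0.0824  0.055 ]
rail [340.9 231.5] [327 229  29   7 174] [ 0.5772 -0.1519  0.055 ]
rail [372.4 231.3] [357 228  30   7 183] [ 0.5763 -0.2225  0.055 ]
rail [278.8 232.5] [264 230  30   6 174] [ 0.5778 -0.0126  0.055 ]
wood [329.  243.8] [262 235 128  27 990] [ 0.5521 -0.1248  0.038 ]
scene red [268.1 300.1] [261 292  15  17 188] [0.5744 0.0468 0.074 ]
scene whitecap [342.4 189.5] [338 186  10   8  63] [ 0.5746 -0.2735  0.074 ]
```

View pics/crop1.png

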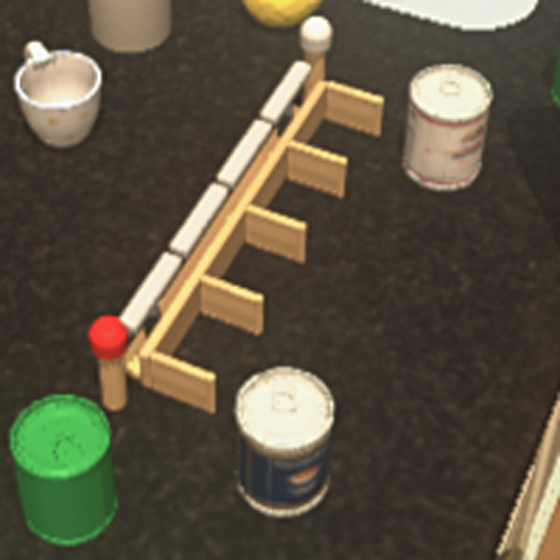

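View pics/crop2.png

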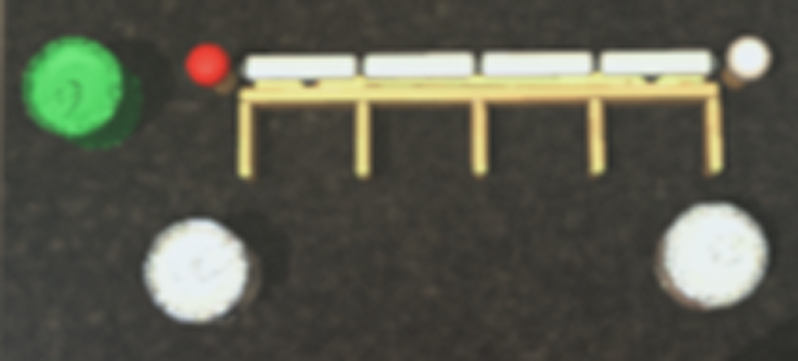

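The crops confirm it. The dark blue label is on the tin at scene (331,338), top (251,286). The red post is at the left (+y) end, so the first gap is the leftmost and the third is over rail_c. Next I'll write a helper that works out shifts and turns, and check the green tin and bystander heights.

```bash
cat > go.py <<'E'
import sys,numpy as np
from plant import *
from scipy.spatial.transform import Rotation as Ro
x,y,z,tilt,yaw=map(float,sys.argv[1:6])  # tilt>0: body leans back to robot, yaw of tool x
o=get_obs();R=Ro.from_euler('xyz',o["orientation"],degrees=True)
T=Ro.from_euler('y',-tilt,degrees=True)*Ro.from_euler('xyz',[180,0,yaw],degrees=True)
sh=R.inv().apply(np.array([x,y,z])-o["tool_pos"]); rv=(R.inv()*T).as_rotvec(degrees=True)
print("t",o["clock"],"shift/0.2",(sh/.2).round(4),"turn/360",(rv/360).round(4),"F",np.round(o["force"],2),"pos",o["tool_pos"].round(4),"q",o["joint_pos"].round(0))
E
python3 go.py .45 -.013 .20 20 90
python3 - <<'E'
import pickle;from h import *
t=pickle.load(open("d0.pkl","rb"))["top"]
R=cv2.Rodrigues(np.array(t["rvec"]))[0]
for n,u,v in(("green",220,238),("blue",251,286),("white",387,282),("canister",399,165),("rail a",279,232),("red",254,232),("green2",444,317)):
    z=np.median(t["z_map"][v-2:v+3,u-2:u+3]);p=R.T@(np.linalg.inv(t["intrinsics"])@[u,v,1]*z-np.array(t["tvec"]).ravel());print(n,p.round(4))
E
```

```text
t 0.1 shift/0.2 [2.5658 2.1013 0.202 ] turn/360 [-0.0551 -0.0096  0.0532] F [0.77 0.37 0.04] pos [ 0.2236 -0.6365  0.2397] q [-54.  21.   1.  -0. -70. -17.]
green [0.5659 0.1173 0.068 ]
blue [0.4582 0.0477 0.0682]
white [ 0.4618 -0.25    0.0669]
canister [ 0.7133 -0.2809  0.1069]
rail a [ 0.579  -0.0129  0.054 ]
red [0.5766 0.0403 0.0761]
green2 [ 0.3843 -0.3697  0.0683]
```

```bash
python3 -m handwheel '[[[0.75,0.61,0.05],[-0.055,-0.0096,0.053]],[[0.75,0.61,0.05],[-0.055,-0.0096,0.053]],[[0.75,0.61,0.05],[-0.055,-0.0096,0.053]],[[0.75,0.61,0.05],[-0.055,-0.0096,0.053]],[[0.75,0.61,0.05],[-0.055,-0.0096,0.053]]]' 1; python3 go.py .45 -.013 .20 20 90
```

```text
clock: 0.52
tool_pos: [0.288, -0.4513, 0.23]
orientation: [159.7, -0.1, 89.7]
force: [-0.7, 0.6, 0.3]
opening: 0.0597
t 0.5167 shift/0.2 [2.1962 0.6938 0.4211] turn/360 [ 0.0009  0.     -0.001 ] F [-0.66  0.57  0.28] pos [ 0.288  -0.4513  0.23  ] q [-48.   3. -18. -18. -56. -34.]
```

```bash
python3 -m handwheel '[[[1,0.3,0.2],[0,0,0]],[[1,0.3,0.2],[0,0,0]],[[1,0.3,0.2],[0,0,0]],[[1,0.3,0.2],[0,0,0]],[[1,0.3,0.2],[0,0,0]]]'; python3 -m handwheel '[[[1,0.3,0.2],[0,0,0]],[[1,0.3,0.2],[0,0,0]],[[1,0.3,0.2],[0,0,0]],[[1,0.3,0.2],[0,0,0]],[[1,0.3,0.2],[0,0,0]]]'; python3 -m handwheel '[[[0,0,0],[0,0,0]],[[0,0,0],[0,0,0]]]';python3 go.py .579 -.0128 .085 20 90
python3 - <<'E'
from plant import *
import cv2
s=snapshot("wrist");cv2.imwrite("pics/w1.png",s["color"][:,:,::-1])
E
```

```text
clock: 0.93
tool_pos: [0.3573, -0.2581, 0.2136]
orientation: [159.9, 0.1, 90.0]
force: [0.8, 0.7, 0.5]
opening: 0.0263
clock: 1.35
tool_pos: [0.4208, -0.0754, 0.1981]
orientation: [159.9, 0.0, 90.1]
force: [1.0, -1.0, 0.8]
opening: 0.0008
clock: 1.52
tool_pos: [0.4212, -0.0744, 0.1974]
orientation: [160.0, 0.1, 90.5]
force: [-0.1, -0.7, -0.2]
opening: 0.0006
t 1.5167 shift/0.2 [0.3023 0.5524 0.7982] turn/360 [-0.0001 -0.0002  0.0014] F [-0.12 -0.73 -0.21] pos [ 0.4212 -0.0744  0.1974] q [  23.  -15.  -52.   13.  -36. -123.]
```

View pics/w1.png

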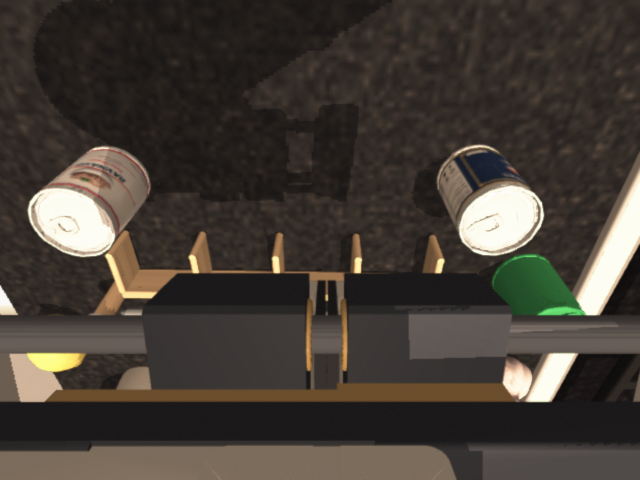

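The wrist view shows the closed fingers in the middle, the blue tin at (490,200), the white tin at (90,200) and the rack mouth between them. I'm approaching rail_a low from the front.

```bash
python3 -m handwheel '[[[0.06,0.11,0.16],[0,0,0.0014]],[[0.12,0.22,0.32],[0,0,0.0014]],[[0.18,0.33,0.48],[0,0,0.0014]],[[0.24,0.44,0.64],[0,0,0.0014]],[[0.302,0.552,0.798],[0,0,0.0014]]]'; python3 -m handwheel '[[[0,0,0],[0,0,0]],[[0,0,0],[0,0,0]],[[0,0,0],[0,0,0]]]';python3 go.py .579 -.0128 .0695 20 90
```

```text
clock: 1.98
tool_pos: [0.579, -0.0194, 0.0859]
orientation: [160.0, -0.1, 89.4]
force: [2.6, -0.5, 3.4]
opening: 0.0002
clock: 2.23
tool_pos: [0.5764, -0.0214, 0.0864]
orientation: [160.1, 0.0, 89.3]
force: [-0.5, 0.7, 0.5]
opening: 0.0003
t 2.2333 shift/0.2 [ 0.0431 -0.017   0.0838] turn/360 [-0.0002  0.0007 -0.0018] F [-0.49  0.73  0.5 ] pos [ 0.5764 -0.0214  0.0864] q [  17.   11.  -52.   38.  -10. -144.]
```

```bash
python3 go.py .579 -.0128 .082 8 90; python3 -m handwheel '[[[0.02,0,0],[0.011,0,0]],[[0.03,0,0],[0.022,0,-0.001]],[[0.04,0,0],[0.033,0,-0.0015]],[[0.04,0,0],[0.033,0,-0.0015]],[[0.04,0,0],[0.033,0,-0.0015]]]'; python3 go.py .579 -.0128 .0695 8 90
```

```text
t 2.2333 shift/0.2 [0.043  0.0043 0.0251] turn/360 [ 0.0331  0.0005 -0.0019] F [-0.49  0.73  0.5 ] pos [ 0.5764 -0.0214  0.0864] q [  17.   11.  -52.   38.  -10. -144.]
clock: 2.65
tool_pos: [0.5796, -0.0092, 0.0898]
orientation: [171.6, -0.1, 90.0]
force: [0.0, -0.5, 0.0]
opening: 0.0007
t 2.65 shift/0.2 [-0.0184 -0.0177  0.1   ] turn/360 [ 0.001  -0.0004 -0.    ] F [ 0.04 -0.45  0.04] pos [ 0.5796 -0.0092  0.0898] q [  20.   16.  -31.    5.  -35. -114.]
```

```bash
python3 -m handwheel '[[[-0.008,-0.006,0.03],[0,0,0]],[[-0.018,-0.012,0.06],[0,0,0]],[[-0.018,-0.018,0.08],[0,0,0]],[[-0.018,-0.018,0.1],[0,0,0]],[[-0.018,-0.018,0.1],[0,0,0]]]';python3 -m handwheel '[[[0,0,0],[0,0,0]],[[0,0,0],[0,0,0]]]'; python3 go.py .579 -.0128 .067 8 90
```

```text
clock: 3.07
tool_pos: [0.5747, -0.0151, 0.066]
orientation: [172.0, 0.2, 90.1]
force: [-3.2, -1.0, 2.7]
opening: 0.0005
clock: 3.23
tool_pos: [0.5762, -0.0143, 0.0672]
orientation: [171.9, 0.1, 90.1]
force: [-2.1, -0.1, 2.4]
opening: 0.0004
t 3.2333 shift/0.2 [0.0075 0.0136 0.0029] turn/360 [0.0004 0.0003 0.0003] F [-2.1  -0.09  2.38] pos [ 0.5762 -0.0143  0.0672] q [  20.   17.  -33.    5.  -32. -114.]
```

Contact on rail_a at Fz ≈ 2.4 N. I'm running along −y.

```bash
python3 -m handwheel '[[[-0.05,0.003,0.002],[0,0,0]],[[-0.1,0.005,0.003],[0,0,0]],[[-0.15,0.006,0.003],[0,0,0]],[[-0.2,0.006,0.003],[0,0,0]],[[-0.25,0.006,0.003],[0,0,0]]]'; python3 go.py .579 -.1515 .067 8 90
```

```text
clock: 3.65
tool_pos: [0.5782, -0.0651, 0.0671]
orientation: [171.8, 0.1, 90.1]
force: [-0.1, 1.4, 2.8]
opening: 0.0008
t 3.65 shift/0.2 [-0.4318  0.0031  0.0017] turn/360 [0.0006 0.0002 0.0002] F [-0.05  1.36  2.8 ] pos [ 0.5782 -0.0651  0.0671] q [  14.   18.  -32.    4.  -33. -107.]
```

```bash
python3 -m handwheel '[[[-0.05,0.001,0.001],[0,0,0]],[[-0.1,0.001,0.001],[0,0,0]],[[-0.15,0.001,0.001],[0,0,0]],[[-0.2,0.001,0.001],[0,0,0]],[[-0.25,0.001,0.001],[0,0,0]]]'; python3 go.py .579 -.1515 .067 8 90
```

```text
clock: 4.07
tool_pos: [0.5781, -0.1151, 0.0668]
orientation: [171.8, 0.1, 90.1]
force: [0.3, 1.7, 2.9]
opening: 0.0004
t 4.0667 shift/0.2 [-0.1818  0.0042 -0.0002] turn/360 [0.0004 0.0003 0.0002] F [0.33 1.74 2.95] pos [ 0.5781 -0.1151  0.0668] q [   9.   18.  -30.    2.  -33. -100.]
```

```bash
python3 -m handwheel '[[[-0.05,0.001,0],[0,0,0]],[[-0.1,0.001,0],[0,0,0]],[[-0.14,0.001,0],[0,0,0]],[[-0.17,0.001,0],[0,0,0]],[[-0.18,0.001,0],[0,0,0]]]'; python3 -m handwheel '[[[0,0,0],[0,0,0]],[[0,0,0],[0,0,0]],[[0,0,0],[0,0,0]]]'; python3 go.py .579 -.1515 .067 8 90
```

```text
clock: 4.48
tool_pos: [0.5785, -0.151, 0.0669]
orientation: [171.8, 0.1, 90.0]
force: [0.3, 2.6, 2.6]
opening: 0.0005
clock: 4.73
tool_pos: [0.5784, -0.1502, 0.0669]
orientation: [171.8, 0.1, 90.1]
force: [-0.0, -2.1, 2.4]
opening: 0.0003
t 4.7333 shift/0.2 [-0.0066  0.003   0.0001] turn/360 [0.0004 0.0003 0.0003] F [-0.04 -2.13  2.39] pos [ 0.5784 -0.1502  0.0669] q [  5.  19. -29.   1. -34. -96.]
```

```bash
python3 -m handwheel '[[[0,0,-0.08],[0,0,0]],[[0,0,-0.2],[0,0,0]],[[0,0,-0.35],[0,0,0]],[[0,-0.05,-0.5],[0,0,0]],[[0,-0.1,-0.6],[0,0,0]]]'; python3 go.py .46 .105 .19 0 180
```

```text
clock: 5.15
tool_pos: [0.5416, -0.1495, 0.1849]
orientation: [171.8, 0.1, 90.1]
force: [-0.2, -0.3, -0.4]
opening: 0.0004
t 5.15 shift/0.2 [ 1.2733 -0.3971 -0.0858] turn/360 [ 0.0177  0.0182 -0.2491] F [-0.22 -0.28 -0.37] pos [ 0.5416 -0.1495  0.1849] q [  5.   8. -25.   1. -49. -96.]
```

```bash
python3 -m handwheel '[[[0.7,-0.22,-0.05],[0.007,0.007,-0.097]],[[0.7,-0.22,-0.05],[0.007,0.007,-0.097]],[[0.7,-0.22,-0.05],[0.007,0.007,-0.097]],[[0.7,-0.22,-0.05],[0.007,0.007,-0.097]],[[0.7,-0.22,-0.05],[0.007,0.007,-0.097]]]' 0.3; python3 go.py .46 .105 .19 0 180
```

```text
clock: 5.57
tool_pos: [0.4947, -0.0067, 0.1864]
orientation: [175.0, 1.6, 125.6]
force: [0.2, -0.3, 0.1]
opening: 0.0277
t 5.5667 shift/0.2 [ 0.5545  0.1866 -0.0176] turn/360 [ 0.0107  0.0108 -0.1507] F [ 0.21 -0.26  0.13] pos [ 0.4947 -0.0067  0.1864] q [ 22.   3. -30.   1. -52. -77.]
```

```bash
python3 -m handwheel '[[[0.555,0.187,-0.018],[0.007,0.007,-0.097]],[[0.555,0.187,-0.018],[0.007,0.007,-0.097]],[[0.555,0.187,-0.018],[0.007,0.007,-0.097]],[[0.555,0.187,-0.018],[0.007,0.007,-0.097]],[[0.555,0.187,-0.018],[0.007,0.007,-0.097]]]'; python3 go.py .46 .105 .19 0 180
```

```text
clock: 5.98
tool_pos: [0.4617, 0.1043, 0.1897]
orientation: [178.5, 1.1, 160.7]
force: [0.5, 0.6, 0.6]
opening: 0.0312
t 5.9833 shift/0.2 [ 0.0091  0.0005 -0.0018] turn/360 [ 0.0036  0.0036 -0.0536] F [0.46 0.63 0.57] pos [0.4617 0.1043 0.1897] q [ 37.   3. -29.   0. -56. -56.]
```

```bash
python3 -m handwheel '[[[0.009,0,0],[0.0036,0.0036,-0.053]],[[0.009,0,0],[0.0036,0.0036,-0.053]],[[0.009,0,0],[0.0036,0.0036,-0.053]],[[0.009,0,0],[0.0036,0.0036,-0.053]],[[0.009,0,0],[0.0036,0.0036,-0.053]]]'; python3 go.py .4584 .105 .032 0 180
```

```text
clock: 6.4
tool_pos: [0.4606, 0.103, 0.1894]
orientation: [180.0, 0.0, 179.0]
force: [-0.4, 0.2, -0.1]
opening: 0.0308
t 6.4 shift/0.2 [0.0117 0.0096 0.7868] turn/360 [ 0.      0.0001 -0.0027] F [-0.43  0.17 -0.06] pos [0.4606 0.103  0.1894] q [ 37.   4. -28.   0. -58. -38.]
```

```bash
python3 -m handwheel '[[[0.011,0.01,0.15],[0,0,-0.0027]],[[0.011,0.01,0.3],[0,0,-0.0027]],[[0.011,0.01,0.45],[0,0,-0.0027]],[[0.011,0.01,0.58],[0,0,-0.0027]],[[0.011,0.01,0.65],[0,0,-0.0027]]]'; python3 -m handwheel '[[[0,0,0],[0,0,0]],[[0,0,0],[0,0,0]]]'; python3 go.py .4584 .105 .032 0 180
python3 - <<'E'
from plant import *
from h import *
s=snapshot("scene");t=snapshot("top")
a=cv2.resize(s["color"][180:440,180:450,::-1],None,fx=1.45,fy=1.45);b=cv2.resize(t["color"][200:380,190:420,::-1],(400,377))
cv2.imwrite("pics/c3.png",np.hstack([a[:377],b]))
E
```

```text
clock: 6.82
tool_pos: [0.4573, 0.1039, 0.0571]
orientation: [-179.9, -0.1, 179.9]
force: [0.3, 0.7, -0.1]
opening: 0.0305
clock: 6.98
tool_pos: [0.4587, 0.1046, 0.0595]
orientation: [-180.0, -0.0, -180.0]
force: [0.3, -0.1, 0.8]
opening: 0.0307
t 6.9833 shift/0.2 [0.0013 0.002  0.1375] turn/360 [-0.0001 -0.      0.0001] F [ 0.27 -0.09  0.83] pos [0.4587 0.1046 0.0595] q [ 37.  13. -38.   0. -39. -37.]
```

View pics/c3.png

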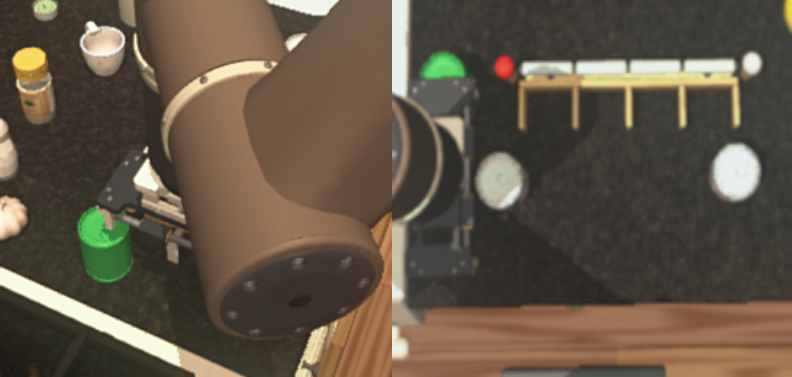

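The view shows the fingers left of the blue tin (top crop 502,180). The gripper body's end overhangs the green tin in plan, with about 14 mm vertical clearance planned. I'll go down to TCP z ≈ 0.034 and check the force.

```bash
python3 -m handwheel '[[[0.001,0.002,0.03],[0,0,0]],[[0.001,0.002,0.06],[0,0,0]],[[0.001,0.002,0.09],[0,0,0]],[[0.001,0.002,0.12],[0,0,0]],[[0.001,0.002,0.128],[0,0,0]]]'; python3 go.py .4584 -.1185 .034 0 180
```

```text
clock: 7.5
tool_pos: [0.4584, 0.105, 0.0332]
orientation: [-180.0, 0.0, -179.9]
force: [-0.1, -0.3, -0.4]
opening: 0.0308
t 7.5 shift/0.2 [ 0.0027 -1.1177 -0.0037] turn/360 [-0.      0.      0.0004] F [-0.09 -0.25 -0.42] pos [0.4584 0.105  0.0332] q [ 37.  16. -39.   0. -35. -37.]
```

```bash
python3 -m handwheel '[[[0,-0.04,0],[0,0,0]],[[0,-0.08,0],[0,0,0]],[[0,-0.11,0],[0,0,0]],[[0,-0.14,0],[0,0,0]],[[0,-0.17,0],[0,0,0]]]'; python3 -m handwheel '[[[0,-0.03,0],[0,0,0]],[[0,-0.06,0],[0,0,0]],[[0,-0.1,0],[0,0,0]],[[0,-0.14,0],[0,0,0]],[[0,-0.18,0],[0,0,0]]]'; python3 go.py .4584 -.1185 .034 0 180
python3 - <<'E'
from plant import *
from h import *
t=snapshot("top")
cv2.imwrite("pics/c4.png",cv2.resize(t["color"][200:350,190:440,::-1],(750,450)))
E
```

```text
clock: 7.92
tool_pos: [0.4593, 0.0707, 0.0345]
orientation: [179.9, 0.1, -179.9]
force: [0.7, 0.9, -0.2]
opening: 0.0307
clock: 8.33
tool_pos: [0.4592, 0.0346, 0.0343]
orientation: [180.0, 0.1, -179.8]
force: [-0.9, 1.7, -0.1]
opening: 0.0306
t 8.3333 shift/0.2 [ 0.006  -0.7656  0.001 ] turn/360 [0.0001 0.0002 0.0004] F [-0.9   1.69 -0.09] pos [0.4592 0.0346 0.0343] q [ 29.  15. -41.   0. -34. -29.]
```

View pics/c4.png

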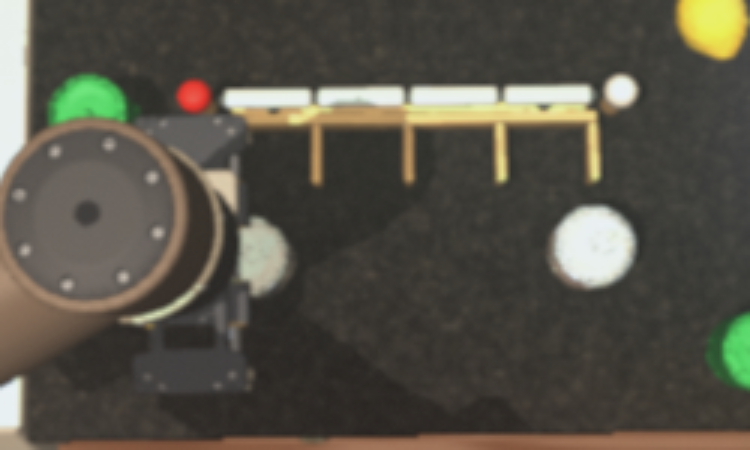

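The blue tin at (253,257) is cradled and upright, and everything else is undisturbed. I'm continuing the push.

```bash
python3 -m handwheel '[[[0,-0.04,0],[0,0,0]],[[0.002,-0.09,0],[0,0,0]],[[0.004,-0.14,0],[0,0,0]],[[0.004,-0.19,0],[0,0,0]],[[0.004,-0.24,0],[0,0,0]]]'; python3 -m handwheel '[[[0,-0.05,0],[0,0,0]],[[0,-0.1,0],[0,0,0]],[[0,-0.15,0],[0,0,0]],[[0,-0.2,0],[0,0,0]],[[0,-0.25,0],[0,0,0]]]'; python3 go.py .4584 -.118 .034 0 180
```

```text
clock: 8.8
tool_pos: [0.4583, -0.0137, 0.0342]
orientation: [180.0, 0.1, -179.9]
force: [0.3, 1.3, -0.2]
opening: 0.031
clock: 9.22
tool_pos: [0.4585, -0.0637, 0.0341]
orientation: [180.0, 0.1, -179.9]
force: [0.4, 2.2, 1.0]
opening: 0.0307
t 9.2167 shift/0.2 [ 0.0013 -0.2715  0.0006] turn/360 [0.0001 0.0002 0.0004] F [0.4  2.25 1.01] pos [ 0.4585 -0.0637  0.0341] q [ 17.  15. -40.  -0. -35. -16.]
```

```bash
python3 -m handwheel '[[[0,-0.05,0],[0,0,0]],[[0,-0.1,0],[0,0,0]],[[0,-0.15,0],[0,0,0]],[[0,-0.19,0],[0,0,0]],[[0,-0.22,0],[0,0,0]]]'; python3 -m handwheel '[[[0,-0.012,0],[0,0,0]],[[0,-0.02,0],[0,0,0]],[[0,-0.02,0],[0,0,0]]]';  python3 go.py .4584 -.118 .034 0 180
cat > tin.py <<'E'
from plant import *
from h import *
import sys
t=snapshot("top")
hsv=cv2.cvtColor(t["color"],cv2.COLOR_RGB2HSV);m=((hsv[...,1]<75)&(hsv[...,2]>95))
for c,st in blobs(t,m,(255,250,415,310),80): print(c.round(1),st,cast(t,c,.072).round(4))
cv2.imwrite(sys.argv[1],cv2.resize(t["color"][200:350,190:440,::-1],(750,450)))
E
python3 tin.py pics/c5.png
```

```text
clock: 9.63
tool_pos: [0.4586, -0.1077, 0.0341]
orientation: [180.0, 0.1, -179.9]
force: [0.2, 1.9, 0.2]
opening: 0.0305
clock: 9.88
tool_pos: [0.4586, -0.1109, 0.0341]
orientation: [180.0, 0.1, -179.9]
force: [-0.6, 1.2, 0.3]
opening: 0.0306
t 9.8833 shift/0.2 [ 0.001  -0.0355  0.0005] turn/360 [0.0001 0.0002 0.0004] F [-0.55  1.2   0.34] pos [ 0.4586 -0.1109  0.0341] q [ 10.  16. -39.  -0. -35. -10.]
[317. 273.] [ 290  250   58   49 2142] [ 0.4839 -0.0975  0.072 ]
[387.1 282.1] [373 268  29  29 650] [ 0.4614 -0.2496  0.072 ]
[335.8 298.1] [312 279  41  31 270] [ 0.4286 -0.1375  0.072 ]
```

View pics/c5.png

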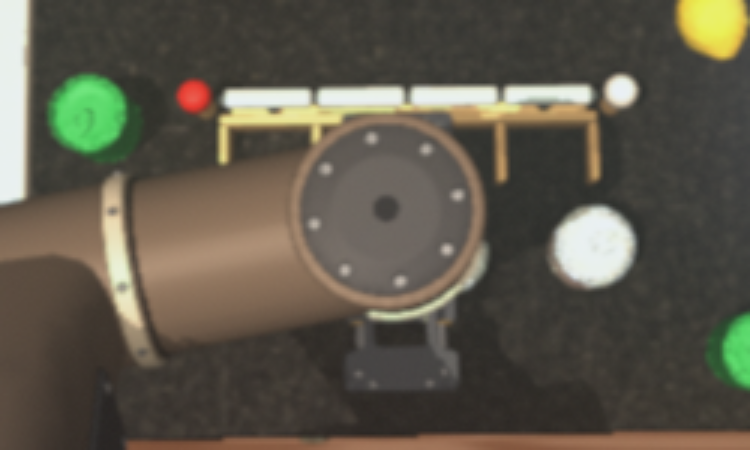

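```bash
python3 -m handwheel '[[[0,-0.012,0],[0,0,0]],[[0,-0.024,0],[0,0,0]],[[0,-0.033,0],[0,0,0]],[[0,-0.033,0],[0,0,0]],[[0,-0.033,0],[0,0,0]]]'; python3 go.py .4584 -.118 .034 0 180; python3 -m handwheel '[[[0,0.05,0],[0,0,0]],[[0,0.15,0],[0,0,0]],[[0,0.3,0],[0,0,0]],[[0,0.45,0],[0,0,0]],[[0,0.55,0],[0,0,0]]]'; python3 tin.py pics/c6.png; python3 go.py .395 -.02 .16 0 90
```

```text
clock: 10.35
tool_pos: [0.4587, -0.1174, 0.0341]
orientation: [180.0, 0.1, -179.9]
force: [0.2, 0.3, 0.5]
opening: 0.0307
t 10.35 shift/0.2 [ 0.0014 -0.0032  0.0006] turn/360 [0.0001 0.0002 0.0004] F [0.23 0.33 0.55] pos [ 0.4587 -0.1174  0.0341] q [ 10.  16. -39.  -0. -35.  -9.]
clock: 10.77
tool_pos: [0.4585, -0.0051, 0.0343]
orientation: [180.0, 0.1, -179.8]
force: [0.7, -0.9, 0.0]
opening: 0.0308
[278.8 278.5] [255 250  35  59 339] [ 0.4733 -0.0138  0.072 ]
[262.7 274.9] [255 254  21  45 636] [0.4817 0.0215 0.072 ]
[386.9 281.9] [373 268  29  29 660] [ 0.4616 -0.2493  0.072 ]
[341.5 284. ] [328 270  28  29 613] [ 0.4588 -0.1505  0.072 ]
t 10.8167 shift/0.2 [ 0.3195 -0.0818 -0.6282] turn/360 [5.000e-04 2.000e-04 2.507e-01] F [0.11 4.23 0.31] pos [ 0.4592 -0.0033  0.0346] q [ 24.  15. -41.   0. -34. -24.]
```

View pics/c6.png

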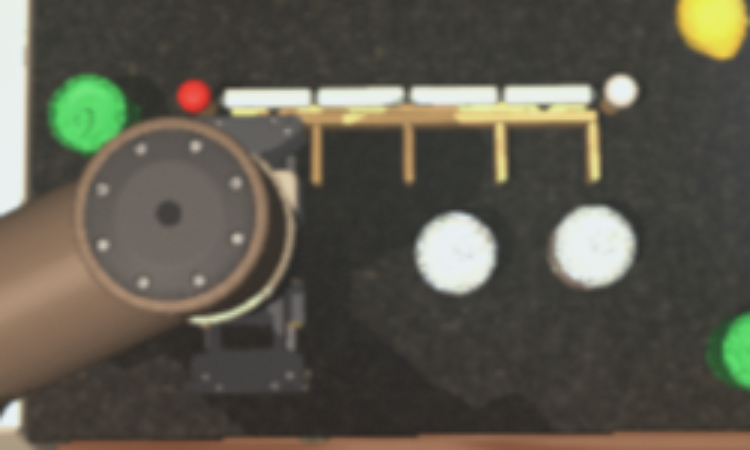

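The blue tin at crop (456,252) is upright and stands at world (0.459, −0.1505), opposite the third gap. The white tin has not moved. Now I'll rise, turn the jaws parallel to the rack and come in behind the tin.

```bash
python3 -m handwheel '[[[0,0,-0.15],[0,0,0]],[[0.05,0,-0.3],[0,0,0.01]],[[0.12,0,-0.45],[0,0,0.03]],[[0.2,0,-0.55],[0,0,0.05]],[[0.25,0,-0.6],[0,0,0.07]]]'; python3 go.py .405 -.1518 .15 0 90
```

```text
clock: 11.23
tool_pos: [0.4081, -0.0069, 0.1566]
orientation: [179.8, 0.2, 154.7]
force: [1.2, 0.2, 0.1]
opening: 0.0309
t 11.2333 shift/0.2 [-0.2954 -0.6619  0.0319] turn/360 [0.0008 0.0002 0.1798] F [1.18 0.21 0.11] pos [ 0.4081 -0.0069  0.1566] q [ 27.  -1. -38.   0. -53. -52.]
```

```bash
python3 -m handwheel '[[[-0.295,-0.66,0],[0,0,0.097]],[[-0.295,-0.66,0],[0,0,0.097]],[[-0.295,-0.66,0],[0,0,0.097]],[[-0.295,-0.66,0],[0,0,0.097]],[[-0.295,-0.66,0],[0,0,0.097]]]';  python3 -m handwheel '[[[0,0,0],[0,0,0.08]],[[0,0,0],[0,0,0.08]],[[0,0,0],[0,0,0.08]],[[0,0,0],[0,0,0.08]],[[0,0,0],[0,0,0.08]]]'; python3 go.py .405 -.1518 .034 0 90
```

```text
clock: 11.65
tool_pos: [0.4056, -0.1544, 0.154]
orientation: [180.0, 0.0, 119.6]
force: [0.5, 0.7, 0.4]
opening: 0.0302
clock: 12.07
tool_pos: [0.406, -0.1517, 0.154]
orientation: [179.9, -0.0, 91.0]
force: [0.2, -0.4, -0.3]
opening: 0.0308
t 12.0667 shift/0.2 [-0.0006 -0.0055  0.6   ] turn/360 [ 0.0002 -0.0001  0.0028] F [ 0.2  -0.37 -0.3 ] pos [ 0.406  -0.1517  0.154 ] q [  6.   2. -36.  -0. -52. -95.]
```

```bash
python3 -m handwheel '[[[0,-0.005,0.15],[0,0,0.003]],[[0,-0.005,0.3],[0,0,0.003]],[[0,-0.005,0.43],[0,0,0.003]],[[0,-0.005,0.54],[0,0,0.003]],[[0,-0.005,0.595],[0,0,0.003]]]';  python3 -m handwheel '[[[0,0,0],[0,0,0]],[[0,0,0],[0,0,0]]]'; python3 go.py .496 -.152 .034 0 90
```

```text
clock: 12.48
tool_pos: [0.4038, -0.1517, 0.0328]
orientation: [-179.9, -0.0, 90.5]
force: [0.2, -0.6, 0.1]
opening: 0.0306
clock: 12.65
tool_pos: [0.405, -0.1518, 0.0348]
orientation: [-180.0, -0.0, 90.4]
force: [0.5, -0.3, 0.3]
opening: 0.0305
t 12.65 shift/0.2 [-0.0044  0.4549  0.004 ] turn/360 [-0.0001 -0.      0.0012] F [ 0.53 -0.29  0.32] pos [ 0.405  -0.1518  0.0348] q [  6.  13. -44.  -0. -33. -95.]
```

Pushing in +x (tool +y), slowly.

```bash
python3 -m handwheel '[[[0,0.04,0],[0,0,0.001]],[[0,0.08,0],[0,0,0.001]],[[0,0.11,0],[0,0,0.001]],[[0,0.14,0],[0,0,0.001]],[[0,0.17,0],[0,0,0.001]]]'; python3 go.py .496 -.152 .034 0 90;  python3 -m handwheel '[[[0,0.04,0],[0,0,0]],[[0,0.08,0],[0,0,0]],[[0,0.12,0],[0,0,0]],[[0,0.16,0],[0,0,0]],[[0,0.18,0],[0,0,0]]]'; python3 go.py .496 -.152 .034 0 90; python3 tin.py pics/c7.png
```

```text
clock: 13.07
tool_pos: [0.4398, -0.1518, 0.0355]
orientation: [179.9, -0.0, 89.9]
force: [-3.3, 0.8, 1.7]
opening: 0.0303
t 13.0667 shift/0.2 [-0.0004  0.2808  0.0077] turn/360 [ 0.0002 -0.0001 -0.0003] F [-3.31  0.77  1.65] pos [ 0.4398 -0.1518  0.0355] q [  5.  15. -40.  -0. -35. -95.]
clock: 13.48
tool_pos: [0.4769, -0.1519, 0.0351]
orientation: [179.9, -0.0, 89.9]
force: [-1.6, -0.2, 1.4]
opening: 0.0307
t 13.4833 shift/0.2 [-0.0005  0.0954  0.0057] turn/360 [ 0.0003 -0.0001 -0.0002] F [-1.59 -0.16  1.37] pos [ 0.4769 -0.1519  0.0351] q [  5.  18. -35.  -0. -37. -95.]
[258.3 277.3] [255 250  10  52 335] [0.4766 0.0312 0.072 ]
[343. 266.] [ 317  250   59   36 1463] [ 0.4982 -0.1547  0.072 ]
[379.4 285.2] [333 269  69  28 683] [ 0.4547 -0.2328  0.072 ]
```

View pics/c7.png

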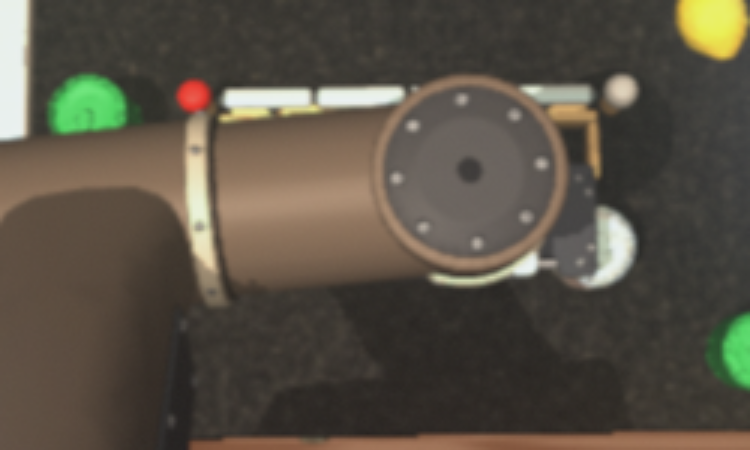

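The tin is hidden under the wrist, the pushing force is normal, and the white tin is still in place at (605,247). I'll push on until the back stop shows in the force.

```bash
python3 -m handwheel '[[[0,0.02,0.002],[0,0,0]],[[0,0.04,0.003],[0,0,0]],[[0,0.06,0.003],[0,0,0]],[[0,0.075,0.003],[0,0,0]],[[0,0.085,0.003],[0,0,0]]]'; python3 -m handwheel '[[[0,0.004,0],[0,0,0]],[[0,0.008,0],[0,0,0]],[[0,0.008,0],[0,0,0]]]'; python3 go.py .496 -.152 .034 0 90
```

```text
clock: 13.95
tool_pos: [0.4928, -0.1518, 0.0345]
orientation: [179.9, -0.0, 89.9]
force: [0.0, 0.6, 0.6]
opening: 0.0303
clock: 14.2
tool_pos: [0.494, -0.1519, 0.0345]
orientation: [179.9, -0.0, 89.9]
force: [-0.4, -0.5, -1.1]
opening: 0.0305
t 14.2 shift/0.2 [-0.0006  0.0102  0.0027] turn/360 [ 0.0002 -0.0001 -0.0003] F [-0.37 -0.46 -1.09] pos [ 0.494  -0.1519  0.0345] q [  5.  19. -33.  -0. -37. -95.]
```

```bash
for i in 1; do python3 -m handwheel '[[[0,0.005,0],[0,0,0]],[[0,0.01,0],[0,0,0]],[[0,0.015,0],[0,0,0]],[[0,0.015,0],[0,0,0]]]'; done; python3 -m handwheel '[[[0,0.005,0],[0,0,0]],[[0,0.01,0],[0,0,0]],[[0,0.01,0],[0,0,0]],[[0,0.01,0],[0,0,0]]]'; python3 go.py .496 -.152 .034 0 90
```

```text
clock: 14.53
tool_pos: [0.497, -0.1519, 0.0346]
orientation: [179.9, -0.0, 89.9]
force: [-0.8, 0.7, -0.2]
opening: 0.0305
clock: 14.87
tool_pos: [0.4973, -0.152, 0.0343]
orientation: [-179.9, -0.0, 89.9]
force: [-6.2, 1.2, 3.5]
opening: 0.0307
t 14.8667 shift/0.2 [-0.0002 -0.0064  0.0017] turn/360 [-0.0003 -0.0001 -0.0003] F [-6.17  1.2   3.45] pos [ 0.4973 -0.152   0.0343] q [  5.  20. -33.  -0. -38. -95.]
```

```bash
python3 -m handwheel '[[[0,0.006,0],[0,0,0]],[[0,0.006,0],[0,0,0]],[[0,0.006,0],[0,0,0]]]'; python3 go.py .496 -.152 .034 0 90; python3 -m handwheel '[[[0,-0.03,0],[0,0,0]],[[0,-0.1,0],[0,0,0]],[[0,-0.2,0],[0,0,0]],[[0,-0.3,0],[0,0,0]],[[0,-0.4,0],[0,0,0]]]'; python3 -m handwheel '[[[0,0,-0.2],[0,0,0]],[[0.2,0,-0.4],[0,0,0]],[[0.4,0,-0.6],[0,0,0]],[[0.6,0,-0.7],[0,0,0]],[[0.8,0,-0.7],[0,0,0]]]'; python3 -m handwheel '[[[0.2,0,0],[0,0,0]],[[0.4,0,0],[0,0,0]],[[0.6,0,0],[0,0,0]],[[0.6,0,0],[0,0,0]],[[0.6,0,0],[0,0,0]]]'
python3 - <<'E'
from plant import *
from h import *
t=snapshot("top");s=snapshot("scene")
hsv=cv2.cvtColor(t["color"],cv2.COLOR_RGB2HSV);m=((hsv[...,1]<75)&(hsv[...,2]>95))
for c,st in blobs(t,m,(300,238,415,310),80): print(c.round(1),st,cast(t,c,.072).round(4))
a=cv2.resize(t["color"][200:320,230:440,::-1],(420,240));b=cv2.resize(s["color"][150:390,190:450,::-1],None,fx=1.4,fy=1.4)
o=np.zeros((336,420+b.shape[1],3),np.uint8);o[:240,:420]=a;o[:,420:]=b;cv2.imwrite("pics/c8.png",o)
E
```

```text
clock: 15.12
tool_pos: [0.4973, -0.152, 0.0342]
orientation: [-179.8, -0.0, 89.9]
force: [-9.0, 1.3, 5.8]
opening: 0.0305
t 15.1167 shift/0.2 [ 0.0001 -0.0067  0.001 ] turn/360 [-0.0006 -0.0001 -0.0004] F [-9.    1.29  5.8 ] pos [ 0.4973 -0.152   0.0342] q [  5.  20. -33.  -0. -38. -95.]
clock: 15.53
tool_pos: [0.4201, -0.1517, 0.0346]
orientation: [179.8, -0.0, 89.9]
force: [0.4, -0.2, -1.0]
opening: 0.0308
clock: 15.95
tool_pos: [0.4219, -0.0168, 0.1713]
orientation: [179.5, -0.1, 89.8]
force: [2.5, 0.2, 0.6]
opening: 0.0308
clock: 16.37
tool_pos: [0.4208, 0.1043, 0.168]
orientation: [179.8, -0.1, 90.2]
force: [1.2, 0.2, -0.4]
opening: 0.0308
[341.1 251.5] [328 238  28  28 597] [ 0.5302 -0.1512  0.072 ]
[386.9 281.9] [373 268  29  29 662] [ 0.4616 -0.2493  0.072 ]
```

View pics/c8.png

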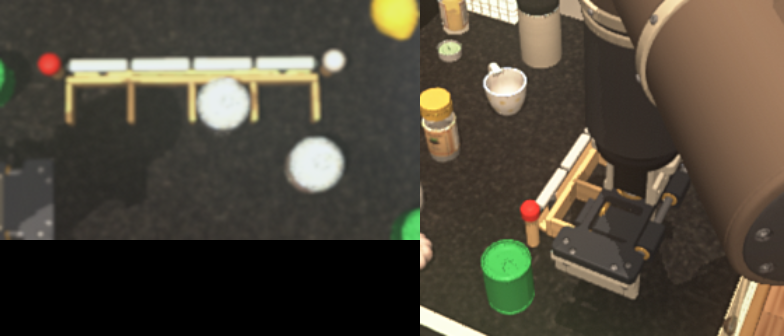

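The tin is in the third gap at (222,103), centre (0.530, −0.151), which is the predicted home pose. The white tin hasn't moved, and the arm is clear. Handing in.

```bash
python3 -m handwheel '[[[0,0,0],[0,0,0]],[[0,0,0],[0,0,0]]]'; python3 -c "
from plant import *
print(close_job())"
```

```text
clock: 16.63
tool_pos: [0.4204, 0.1009, 0.1675]
orientation: [179.9, -0.0, 89.8]
force: [-0.8, -0.2, -0.2]
opening: 0.0308
the job is handed in; nothing more can be done
None
```

The job is done and handed in at about 17 s of robot time; no verdict was reported.

- **Rail:** I ran the closed fingertips along it from the red-capped (left) end, over the first, second and third gaps, pressing with about 2.4–2.9 N. I stopped at y = −0.150, near the middle of the third section, and lifted there. The fingertips never went over the fourth section.
- **Blue tin:** I pushed it sideways along the worktop with the two fingertips as a cradle, then straight into the third gap. At the back stop the push force rose to 9 N with no further movement.
- **Last checks:** The top view, taken after I drew back, puts the tin's centre at (0.530, −0.151), against an expected home of (0.530, −0.152). The white tin reads (0.4616, −0.2493), against (0.4623, −0.2504) at the start, which is within measuring error.
- **Not fully checked:** The scene camera's view of the tin was blocked by the arm at the end, so I judged it upright from the top view only. I did not re-measure the bystanders; those in view looked unmoved. An early check disagreed: the scene camera put the red cap about 7 mm further along y than the top camera. I used the top view, and the rail contact and back stop then came within about 1 mm of where it predicted.

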